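# Free the microscope stage clamp and hold it open

### The arm

A 6-joint arm with a two-finger parallel gripper is mounted at the origin on the work surface. World frame = base frame: x ahead of the robot, y to its left, z up, the work surface at z = 0. Lengths are in m, angles in rad, forces in N, time in s.
With the tool pointing down it reaches from about 0.35 to 0.775 m from the base axis. Payload 5.5 kg.
Tool frame: the origin (TCP) lies on the centre line of the jaws, within the pads' length; the fingertips stand 11 mm ahead of it and the grasp point (between the pads) lies 8 mm behind it; z points along the fingers, y is the direction in which the jaws open and shut (so a half turn about z gives the same grasp; the last joint's range is limited). The gripper opens to 85 mm and grips with 20 to 120 N. Pads are 22 mm wide; open, the fingers measure 114 mm over their backs; the gripper's body (76 mm by 85 mm) begins 54 mm behind the grasp point. The pads swing forward as they close: fully open they stand 13 mm farther back than shut.
Start: joints at [-1.421, 0.313, 0.046, 1.304, 0, 1.431], TCP at [0.164, -0.551, 0.22] pointing down, gripper open.
Joint ranges: [-2.76, 2.76], [-0.86, 1.69], [-1.03, 1.26], [-2.2, 2.34], [-1.47, 1.5], [-3.14, 3.14]. Speed limits (rad/s): [2.57, 2.57, 3.14, 3.14, 3.14, 3.14].

### API

Orientations are given as a unit quaternion [w, x, y, z].
In Python, from cell import read_state, viewer, ticket gives the robot as it stands. The module is installed in compiled form; this text tells all that it offers.
- The arm moves only by the shell command python3 -m crank 'ROWS'. ROWS is JSON, a list of rows, each a list of 3 entries, a list of its own where there are three numbers: the shift along the tool's x, y, z in m, then the turn about the tool's z in degrees, then the finger opening in m, from 0 to 0.0854. In form: [[[tx, ty, tz], roll, hand], ...]. A call has exactly 5 rows; each row is the pose to reach, as a shift and turn from the pose commanded when the call began, along the tool's axes at that moment; what a row does not reach only later rows make up. A row lasts 1/8 s, in which the tool goes at most 62.5 mm and 10.7 degrees, less where a joint would pass 70% of its speed; a pose out of reach is approached as far as the arm can. A call with a gripper value outside its range is refused whole. The fingers move at their own pace and stop on an object; the grip force is fixed at half the most. Time passes only in rows, so rows that repeat a pose let the fingers close, or fill a call up. It gives the time, the measured TCP pose, the force and the opening at its end, in the units of the state.
- read_state(): the state, without advancing time (a new reading comes with each control period).
- viewer.grab_frame(name): name is "side" or "top"; returns the picture (420x560x3 uint8, blue, green, red); there is no depth.
- viewer.calibration(name): a dict with "fx", "fy", "cx", "cy" (pixels), "pose" (4x4, takes a point from camera to world coordinates). Camera axes: x right, y down, z forward; pixel columns grow to the right and rows downward; lengths in m; the calibration is good to about 2 mm. A picture is of the moment at which its call begins. calibration takes no time and is no camera call.
- ticket.finish_job(): hands the job in, once; it reports no verdict.
The state is a dict: "time": time; "q": joint angles; "dq": joint speeds; "tau": joint torques, N m; "ee_pos": TCP position; "tcp_rot": TCP orientation; "ft_force": force on the tool from outside, world axes, zero at the start; "wrist_torque": the same for the moment, N m; "grip_width": finger opening in m.
Only numpy, scipy, OpenCV 4.12 (cv2) and the standard library are available. Lean on these libraries where they do the work, as an engineer would, in place of code of your own. Each camera call takes 0.05 s, during which the arm holds its last target.

### The job

On the cream microscope stage, throw the lever by its black knob from the middle notch into the notch marked by the green dot (never the white one), which frees the blue sprung clamp arm. Then push the arm's orange post so that the arm swings away from the specimen, past its click, and keep it pushed back there with the gripper's fingers on the post: the program finishes while still holding the arm open, because it springs shut if let go. Leave the specimen lying where it is, and do not disturb the slide box, the slide rack or the objective.

Things in the scene. Friction and masses are not known exactly. Their poses are not given: they have to be found in the camera images.
- stage: Fixed cream plate 250 x 280 mm on black feet; its top face is 45 mm above the table. Origin under the centre of the plate, at table height. Its pose (yaw) sets all directions below: in the stage's own frame, the lever points to +y when in its middle notch and the clamp post is pushed towards +y. Nothing on the plate other than the knob and the post stands higher than 23 mm above its top face, so fingertips may move freely 25 mm or more above the plate.
- lever_knob (a point): Black upright round knob at the end of the lever, 14 mm in diameter, from 12 to 62 mm above the plate. Origin on its axis at the height to grip, 42 mm above the plate (87 mm above the table). It moves level on an arc of radius 85 mm about lever_pivot; the origin stands over the dot's centre when the lever sits in that dot's notch. About 3 to 5 N on the knob moves it over the hump between notches, half-way or less into the throw; then it snaps into the notch.
- lever_pivot (a point): Point on the lever's vertical axis, at the height of the knob's origin.
- lever_angle (a joint): Lever angle in rad, positive anticlockwise seen from above: 0 in the middle notch (the start; the clamp arm is then blocked after about 6 mm at the post), +0.6 in the notch nearer stage -x, -0.6 in the notch nearer stage +x; stops at +/-0.66.
- green_mark: Green dot, 30 mm in diameter and 1 mm thick, flat on the plate under the path of the knob, at one of the two outer notches: the one to choose. Origin at its centre, on the plate.
- white_mark: White dot with a broad black rim, 30 mm in diameter in all, at the other outer notch: the one to avoid.
- clamp_post (a point): Orange upright round post on the blue clamp arm, 14 mm in diameter, from 22 to 62 mm above the plate. Origin on its axis at the height to grip, 42 mm above the plate (87 mm above the table). It moves level on an arc of radius 125 mm about clamp_pivot, towards stage +y as the clamp opens (clockwise seen from above), 47 mm in all; it may be pinched or pushed with closed fingers.
- clamp: The whole moving clamp arm: blue bar 150 mm long and 14 mm wide, 14 to 22 mm above the plate, with its rubber jaw and the orange post. Origin on its hinge axis, on the plate; its -x axis runs along the bar from the hinge towards the post.
- clamp_pivot (a point): Point on the clamp arm's vertical hinge axis, at the height of the post's origin.
- clamp_angle (a joint): Clamp arm opening in rad: 0 shut on the specimen, hump of the click at 0.22, past the click (pawl dropped behind the tooth) from 0.27, end stop at 0.38. A spring pushes it shut with about 4 N at the post when shut to 9 N when open; riding over the click takes up to about 15 N. Neither the click nor anything else keeps it open: it springs back when let go. Holding it between 0.30 and 0.36 is good (38 to 45 mm along the arc at the post).
- specimen_center (a point): Centre of the specimen, a reddish rock chip on a green glass carrier 48 x 28 mm and 10 mm high, loose, lying on the plate in the clamp. To be left where it lies.
- slide_box_center (a point): Centre of a closed white slide box 87 x 67 mm, 36 mm high, loose on the table beside the stage. Bystander.
- slide_rack_center (a point): Centre of a white rack of upright glass slides, 100 x 70 mm, 28 mm high, loose on the table beside the stage. Bystander.
- objective_center (a point): Centre of a black objective lens standing on the table, 38 mm in diameter, 42 mm high, loose. Bystander.

How it is judged:
By the outcome, as a careful person would: the job done as asked, in the order asked, and still so for the second after the job is handed in, while the arm keeps its last pose, push and grip.
It also fails if it takes over 45 s, if anything falls off the work surface, if the arm or the gripper's body presses on something with over 40 N, if the wrist force passes 120 N, or if a joint passes its speed limit or range.

## Working session

There is one attempt and no reset: what is moved stays moved. The work goes in short steps, Python scripts to look and compute and a shell command to move; the robot and the scene stay as the last step left them, time stands still between calls to the robot, and variables do not carry over. Pictures are saved under pics/ and viewed, and the job is handed in when it is done.

```bash
mkdir -p pics; python3 - <<'E'
from cell import read_state, viewer
import cv2
for n in("top","side"):
    cv2.imwrite(f"pics/{n}0.png",viewer.grab_frame(n)); c=viewer.calibration(n); print(n,c)
s=read_state(); print(s)
E
```

```text
top {'fx': 504.563765927383, 'fy': 504.563765927383, 'cx': 274.7091842699881, 'cy': 206.6993149673582, 'pose': array([[-1.49930573e-05, -9.88521663e-01,  1.51079191e-01,
         4.16235080e-01],
       [-9.99990963e-01, -6.27474868e-04, -4.20485055e-03,
         2.75402404e-02],
       [ 4.25138425e-03, -1.51077889e-01, -9.88512720e-01,
         1.08070849e+00],
       [ 0.00000000e+00,  0.00000000e+00,  0.00000000e+00,
         1.00000000e+00]])}
side {'fx': 410.97017147546734, 'fy': 410.97017147546734, 'cx': 277.5779748569208, 'cy': 210.5162536407092, 'pose': array([[ 0.98115284, -0.10506683,  0.16217295,  0.40917887],
       [-0.19304828, -0.56968841,  0.79886637, -0.65465874],
       [ 0.00845369, -0.81511722, -0.57923437,  0.57898518],
       [ 0.        ,  0.        ,  0.        ,  1.        ]])}
{'time': 0.1, 'q': array([-1.42060944e+00,  3.13963029e-01,  4.50752809e-02,  1.30360202e+00,
       -1.79435617e-05,  1.43116884e+00]), 'dq': array([ 0.00042254, -0.0023716 ,  0.00254989,  0.0018867 , -0.00048486,
        0.00090931]), 'tau': array([ 1.97211666e-03, -4.81724274e+01,  2.99243975e+01,  1.27522746e-02,
       -2.22348986e-04,  9.82063113e-06]), 'ee_pos': array([ 0.16421733, -0.55054628,  0.21926952]), 'tcp_rot': array([-8.46662904e-04,  9.89518957e-01,  1.44400544e-01, -1.34420727e-05]), 'ft_force': array([-0.00223812, -0.74362084, -0.32506083]), 'wrist_torque': array([-0.03336658,  0.01279952, -0.03376597]), 'grip_width': 0.08533631652803877}
```

View pics/top0.png

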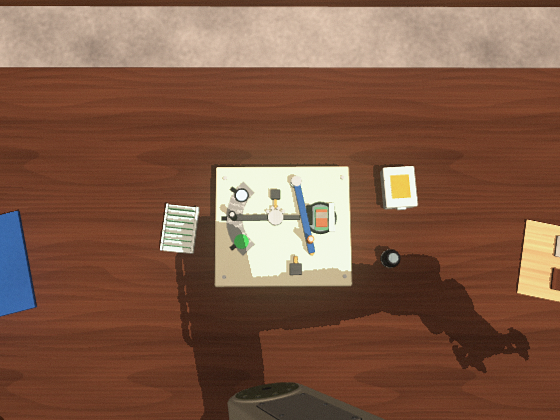

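View pics/side0.png

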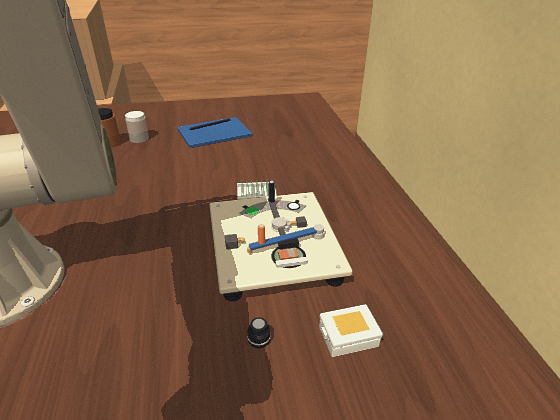

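```bash
cat > h.py <<'E'
import numpy as np, cv2
from cell import viewer, read_state
C={n:viewer.calibration(n) for n in("top","side")}
def ray(n,u,v):
    c=C[n]; d=c["pose"][:3,:3]@np.array([(u-c["cx"])/c["fx"],(v-c["cy"])/c["fy"],1]); return c["pose"][:3,3],d/np.linalg.norm(d)
def plane(n,u,v,z):
    o,d=ray(n,u,v); return o+d*(z-o[2])/d[2]
def proj(n,p):
    c=C[n]; q=c["pose"][:3,:3].T@(np.array(p)-c["pose"][:3,3]); return c["fx"]*q[0]/q[2]+c["cx"],c["fy"]*q[1]/q[2]+c["cy"]
def tri(a,b):
    (o1,d1),(o2,d2)=ray("top",*a),ray("side",*b)
    t=np.linalg.lstsq(np.c_[d1,-d2],o2-o1,rcond=None)[0]; p,q=o1+t[0]*d1,o2+t[1]*d2
    return (p+q)/2,np.linalg.norm(p-q)
def blob(m):
    k,l,s,c=cv2.connectedComponentsWithStats(m.astype(np.uint8)); 
    return [(int(s[i,4]),*c[i].round(1),*s[i,:4]) for i in sorted(range(1,k),key=lambda i:-s[i,4])[:4]]
E
python3 - <<'E'
import cv2
for n,(a,b,c,d) in dict(top=(160,292,208,360),side=(170,300,200,360)).items():
    i=cv2.imread(f"pics/{n}0.png")[a:b,c:d]; cv2.imwrite(f"pics/{n}0z.png",cv2.resize(i,None,fx=5 if n=="top" else 4.4,fy=5 if n=="top" else 4.4,interpolation=cv2.INTER_CUBIC)[:600,:800])
E
python3 - <<'E'
from h import *
for n in("top","side"):
    i=cv2.imread(f"pics/{n}0.png"); h=cv2.cvtColor(i,cv2.COLOR_BGR2HSV); roi=np.zeros(i.shape[:2],bool)
    if n=="top": roi[160:292,208:360]=1
    else: roi[180:300,205:355]=1
    H,S,V=[h[...,k] for k in range(3)]
    print(n,"green",blob(roi&(H>45)&(H<80)&(S>150)))
    print("orange",blob(roi&(H<14)&(S>150)&(V>120)))
    print("blue",blob(roi&(H>100)&(H<130)&(S>120)))
    if n=="top":
        m=((S<60)&(V>200)|((V>120)&(H>10)&(H<35)&(S<120)))&roi
        k=cv2.findContours(m.astype(np.uint8),0,2)[0]; k=max(k,key=cv2.contourArea); r=cv2.minAreaRect(k); b=cv2.boxPoints(r); print(r,b)
        w=np.array([plane(n,*p,.045) for p in b]); print(w,np.linalg.norm(w-np.roll(w,1,0),axis=1),w.mean(0))
E
```

```text
top green [(21, np.float64(245.5), np.float64(240.1), np.int32(243), np.int32(235), np.int32(5), np.int32(12))]
orange [(58, np.float64(321.7), np.float64(222.6), np.int32(316), np.int32(219), np.int32(11), np.int32(8)), (20, np.float64(321.0), np.float64(210.6), np.int32(316), np.int32(210), np.int32(11), np.int32(2)), (3, np.float64(358.7), np.float64(166.0), np.int32(358), np.int32(165), np.int32(2), np.int32(3)), (3, np.float64(307.3), np.float64(238.3), np.int32(307), np.int32(238), np.int32(2), np.int32(2))]
blue [(281, np.float64(302.6), np.float64(210.4), np.int32(295), np.int32(186), np.int32(16), np.int32(52)), (52, np.float64(310.6), np.float64(247.7), np.int32(307), np.int32(243), np.int32(8), np.int32(10))]
((283.0, 226.0), (120.0, 136.0), 90.0) [[215. 166.]
 [351. 166.]
 [351. 286.]
 [215. 286.]]
[[ 0.66096521  0.14860564  0.045     ]
 [ 0.66124835 -0.13737168  0.045     ]
 [ 0.4118471  -0.13166709  0.045     ]
 [ 0.4118562   0.14415787  0.045     ]] [0.24914872 0.28597746 0.24946648 0.27582496] [0.53647921 0.00593119 0.045     ]
side green [(73, np.float64(251.5), np.float64(210.2), np.int32(246), np.int32(207), np.int32(12), np.int32(8))]
orange [(115, np.float64(261.0), np.float64(234.9), np.int32(258), np.int32(226), np.int32(7), np.int32(18)), (77, np.float64(283.3), np.float64(254.2), np.int32(278), np.int32(250), np.int32(11), np.int32(10)), (23, np.float64(294.8), np.float64(253.9), np.int32(290), np.int32(249), np.int32(8), np.int32(9)), (2, np.float64(243.0), np.float64(181.5), np.int32(243), np.int32(181), np.int32(1), np.int32(2))]
blue [(373, np.float64(283.2), np.float64(237.9), np.int32(249), np.int32(228), np.int32(67), np.int32(22)), (1, np.float64(298.0), np.float64(247.0), np.int32(298), np.int32(247), np.int32(1), np.int32(1)), (1, np.float64(340.0), np.float64(278.0), np.int32(340), np.int32(278), np.int32(1), np.int32(1))]
```

View pics/top0z.png

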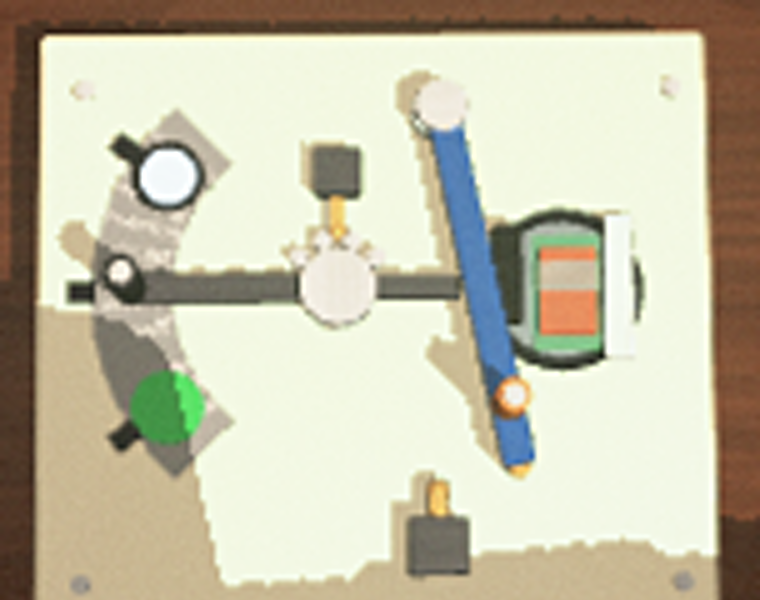

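View pics/side0z.png

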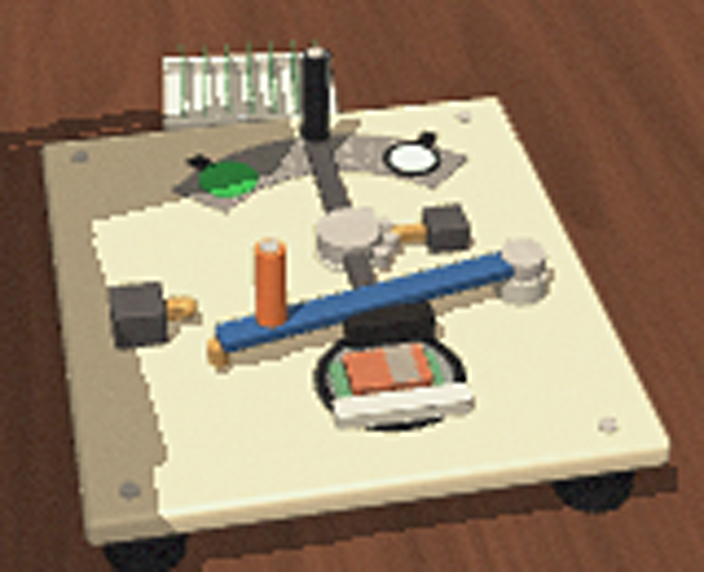

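```bash
python3 - <<'E'
from h import *
off=np.array([208,160]); T=lambda x,y:(x/5+208-.4,y/5+160-.4)
S=lambda x,y:(x/4.4+200-.4,y/4.4+170-.4)
print("knob",plane("top",*T(121,270),.107),tri(T(121,270),S(316,52)))
print("post",plane("top",*T(515,394),.107),tri(T(515,394),S(269,245)))
g=plane("top",*T(167,408),.046);w=plane("top",*T(168,175),.046)
print("green",g,plane("side",*S(228,180),.046));print("white",w,plane("side",*S(411,158),.046))
print("hub",plane("top",*T(338,287),.067),tri(T(338,287),S(352,225)))
print("cp",plane("top",*T(440,103),.068),tri(T(440,103),S(523,252)))
c=[plane("top",*T(*p),.045) for p in((42,36),(704,34),(717,587+70*0))]
print(c)
s=[(82,90),(668,87),(683,581),(81,585)]
for p in s: print(plane("top",*T(*p),.046))
print([plane("side",*S(*p),.046) for p in((79,157),(464,117),(608,426),(129,490))])
E
```

```text
knob [0.55140387 0.10696262 0.107     ] (array([0.55033581, 0.10704011, 0.10720799]), np.float64(0.0020694545099835186))
post [ 0.50306679 -0.04602304  0.107     ] (array([ 0.50184953, -0.04587902,  0.10762676]), np.float64(0.0023203289038361647))
green [0.50269609 0.09232838 0.046     ] [0.50085444 0.09106358 0.046     ]
white [0.59980826 0.09289065 0.046     ] [0.59679942 0.093374   0.046     ]
hub [0.550053   0.02223407 0.067     ] (array([0.55097539, 0.02218619, 0.06128128]), np.float64(0.000333959001927004))
cp [ 0.62591918 -0.0195368   0.068     ] (array([ 0.62496433, -0.01939556,  0.06647303]), np.float64(0.0025212506971600975))
[array([0.65924589, 0.14647506, 0.045     ]), array([ 0.66038111, -0.13187915,  0.045     ]), array([ 0.42993602, -0.13208086,  0.045     ])]
[0.63589182 0.12922586 0.046     ]
[ 0.63739231 -0.11613229  0.046     ]
[ 0.43233891 -0.11814747  0.046     ]
[0.4307167  0.12652089 0.046     ]
[array([0.42807437, 0.12536058, 0.046     ]), array([0.63334783, 0.12586614, 0.046     ]), array([ 0.63480152, -0.11840606,  0.046     ]), array([ 0.42990127, -0.1186318 ,  0.046     ])]
```

```bash
cat >> h.py <<'E'
from scipy.spatial.transform import Rotation
def go(p,psi):
    s=read_state(); w,x,y,z=s["tcp_rot"]; R=Rotation.from_quat([x,y,z,w]).as_matrix()
    cur=np.degrees(np.arctan2(R[1,0],R[0,0]))
    print("t",s["time"],"pos",s["ee_pos"].round(4),"psi",cur.round(2),"F",s["ft_force"].round(1),"w",s["grip_width"].__round__(4),"q",s["q"].round(2))
    print("shift",(R.T@(np.array(p)-s["ee_pos"])).round(4),"roll",round(-((psi-cur+180)%360-180),1))
E
python3 -c "
from h import *
go([.551,.107,.19],107)"
```

```text
t 0.1 pos [ 0.1642 -0.5505  0.2193] psi 16.61 F [-0.  -0.7 -0.3] w 0.0853 q [-1.42  0.31  0.05  1.3  -0.    1.43]
shift [ 0.5586 -0.5195  0.0303] roll -90.4
```

```bash
python3 -m crank '[[[0.03,-0.028,0],-10,0.085],[[0.07,-0.065,0],-20,0.085],[[0.11,-0.102,0],-30,0.085],[[0.15,-0.14,0],-40,0.085],[[0.19,-0.177,0],-50,0.085]]'
python3 -c "
from h import *
go([.551,.107,.19],107)"
```

```text
time: 0.72
ee_pos: [0.2962, -0.3254, 0.2198]
tcp_rot: [-0.0, 0.834, 0.551, 0.0]
ft_force: [0.5, -0.5, -0.1]
grip_width: 0.0849
t 0.725 pos [ 0.2962 -0.3254  0.2198] psi 66.91 F [ 0.5 -0.5 -0.1] w 0.0849 q [-1.02  0.05 -0.28  1.24  0.    0.96]
shift [0.4976 0.0648 0.0299] roll -40.1
```

```bash
python3 -m crank '[[[0.04,0.005,0],-10,0.06],[[0.09,0.01,0],-20,0.06],[[0.14,0.016,0],-30,0.06],[[0.19,0.023,0],-40,0.06],[[0.24,0.03,0],-40,0.06]]'
python3 -c "
from h import *
go([.551,.107,.19],107)"
```

```text
time: 1.35
ee_pos: [0.4191, -0.1172, 0.2199]
tcp_rot: [-0.0, 0.597, 0.802, -0.0]
ft_force: [0.7, -1.2, 0.5]
grip_width: 0.0601
t 1.35 pos [ 0.4191 -0.1172  0.2199] psi 106.68 F [ 0.7 -1.2  0.5] w 0.0601 q [-0.46  0.04 -0.29  1.24 -0.    0.82]
shift [0.1769 0.1907 0.0299] roll -0.3
```

```bash
python3 -m crank '[[[0.035,0.038,0],0,0.06],[[0.07,0.076,0],0,0.06],[[0.105,0.114,0.01],0,0.06],[[0.14,0.152,0.02],0,0.06],[[0.177,0.191,0.03],0,0.06]]'
python3 - <<'E'
from h import *
go([.551,.107,.083],107)
for n in("top","side"): cv2.imwrite(f"pics/{n}1.png",viewer.grab_frame(n)[120:320,180:400].repeat(2,0).repeat(2,1))
E
```

```text
time: 1.98
ee_pos: [0.5516, 0.107, 0.1894]
tcp_rot: [-0.0, 0.598, 0.802, -0.0]
ft_force: [0.1, -0.7, -0.7]
grip_width: 0.06
t 1.975 pos [0.5516 0.107  0.1894] psi 106.6 F [ 0.1 -0.7 -0.7] w 0.06 q [ 0.05  0.3  -0.05  1.22 -0.    1.33]
shift [ 0.0002 -0.0005  0.1064] roll -0.4
```

View pics/side1.png

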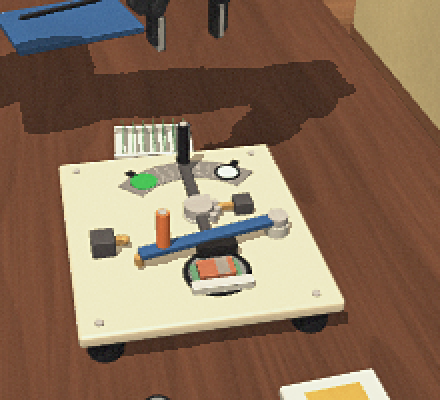

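The side view shows the fingers above the knob (crop ~(183,140)), one on each side in x, with the stage unchanged. Descending.

```bash
python3 -m crank '[[[0,0,0.03],0,0.06],[[0,0,0.06],0,0.06],[[0,0,0.09],0,0.06],[[0,0,0.106],0,0.06],[[0,0,0.106],0,0.06]]'
python3 - <<'E'
from h import *
go([.551,.107,.083],107)
for n in("top","side"): cv2.imwrite(f"pics/{n}2.png",viewer.grab_frame(n)[120:320,180:400].repeat(2,0).repeat(2,1))
E
```

```text
time: 2.7
ee_pos: [0.55, 0.105, 0.083]
tcp_rot: [-0.001, 0.598, 0.802, -0.001]
ft_force: [-0.1, -0.6, -0.5]
grip_width: 0.0597
t 2.7 pos [0.55  0.105 0.083] psi 106.58 F [-0.1 -0.6 -0.5] w 0.0597 q [ 0.05  0.36 -0.23  0.98 -0.    1.33]
shift [0.0016 0.0015 0.    ] roll -0.4
```

View pics/side2.png

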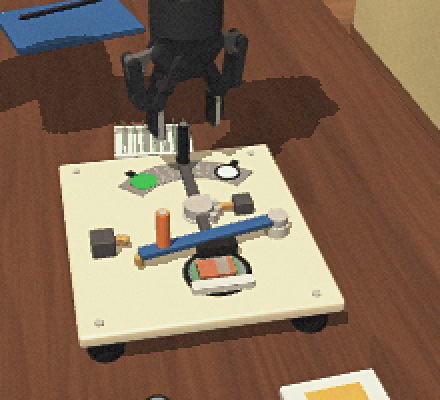

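```bash
python3 - <<'E'
from h import *
P=np.array([.55,.105,.083]);y=np.array([.958,.286,0])
for n in("side","top"):
    for o in(-.03,0,.03): print(n,o,(np.array(proj(n,P+o*y))-[180,120])*2)
E
```

```text
side -0.03 [159.5556058  148.92501488]
side 0 [183.79332637 142.24034234]
side 0.03 [207.42986792 135.72147272]
top -0.03 [115.76300772 220.60933324]
top 0 [107.47232189 191.90715794]
top 0.03 [ 99.25229694 163.44960911]
```

View pics/top2.png

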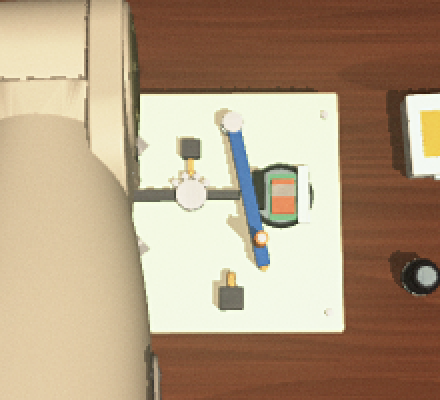

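```bash
python3 -m crank '[[[0.001,0.001,0],0,0.03],[[0.001,0.001,0],0,0.02],[[0.001,0.001,0],0,0.0],[[0.001,0.001,0],0,0.0],[[0.001,0.001,0],0,0.0]]'
python3 - <<'E'
from h import *
go([.551,.107,.083],107)
for n in("side",): cv2.imwrite(f"pics/{n}3.png",viewer.grab_frame(n)[120:320,180:400].repeat(2,0).repeat(2,1))
# arc waypoints
for a in (.15,.3,.45,.6): print(a, (np.array([.5505,.022])+.085*np.array([-np.sin(a),np.cos(a)])).round(4))
E
```

```text
time: 3.42
ee_pos: [0.5517, 0.1064, 0.0849]
tcp_rot: [0.0, 0.598, 0.802, -0.0]
ft_force: [-2.4, -0.6, 5.5]
grip_width: 0.0104
t 3.425 pos [0.5517 0.1064 0.0849] psi 106.6 F [-2.4 -0.6  5.5] w 0.0104 q [ 0.05  0.36 -0.22  0.98 -0.    1.33]
shift [ 0.0008 -0.0005  0.0019] roll -0.4
0.15 [0.5378 0.106 ]
0.3 [0.5254 0.1032]
0.45 [0.5135 0.0985]
0.6 [0.5025 0.0922]
```

View pics/side3.png

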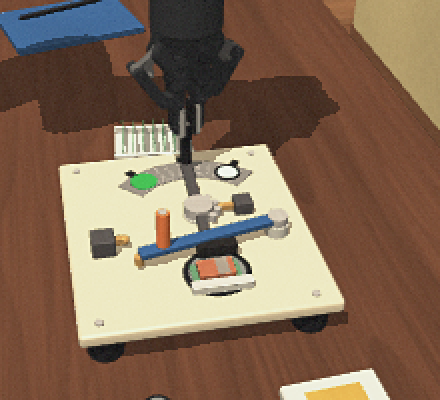

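```bash
python3 - <<'E'
from h import *
i=viewer.grab_frame("side")[140:240,230:340]; cv2.imwrite("pics/side4.png",cv2.resize(i,None,fx=6,fy=6,interpolation=cv2.INTER_CUBIC))
go([.551,.107,.083],107)
E
```

```text
t 3.525 pos [0.5517 0.1064 0.0849] psi 106.6 F [-1.8 -1.5  5.3] w 0.011 q [ 0.05  0.36 -0.22  0.98 -0.    1.33]
shift [ 0.0008 -0.0005  0.0019] roll -0.4
```

View pics/side4.png

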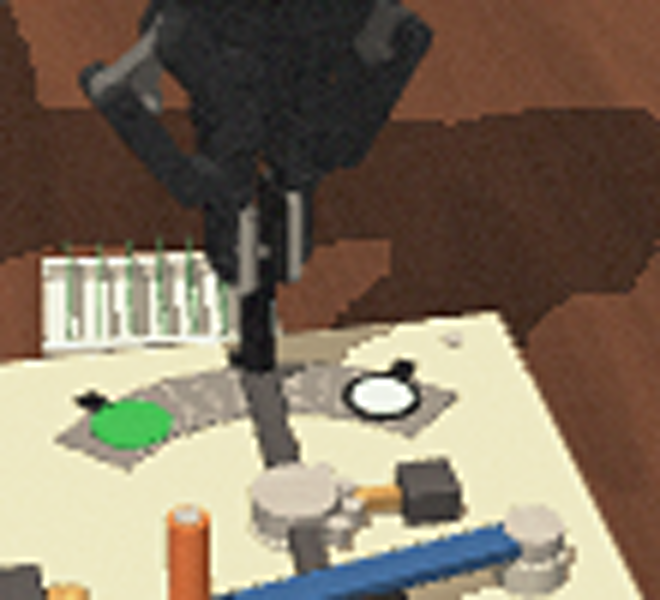

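```bash
python3 -m crank '[[[0.0027,-0.0125,0],-8.6,0.0],[[0.0035,-0.0251,0],-17.2,0.0],[[0.0024,-0.0379,0],-25.8,0.0],[[-0.0005,-0.0502,0],-34.4,0.0],[[-0.001,-0.0516,0],-35,0.0]]'
python3 - <<'E'
from h import *
i=viewer.grab_frame("side")[140:240,230:340]; cv2.imwrite("pics/side5.png",cv2.resize(i,None,fx=6,fy=6,interpolation=cv2.INTER_CUBIC))
go([.5025,.0922,.083],141)
E
```

```text
time: 4.15
ee_pos: [0.5023, 0.0917, 0.085]
tcp_rot: [0.0, 0.328, 0.945, 0.001]
ft_force: [-0.8, 3.6, 5.0]
grip_width: 0.0106
t 4.2 pos [0.5023 0.0918 0.085 ] psi 141.68 F [-2.4  4.6  7. ] w 0.0109 q [ 0.02  0.27 -0.35  0.94  0.    0.69]
shift [0.0001 0.0004 0.002 ] roll 0.7
```

View pics/side5.png

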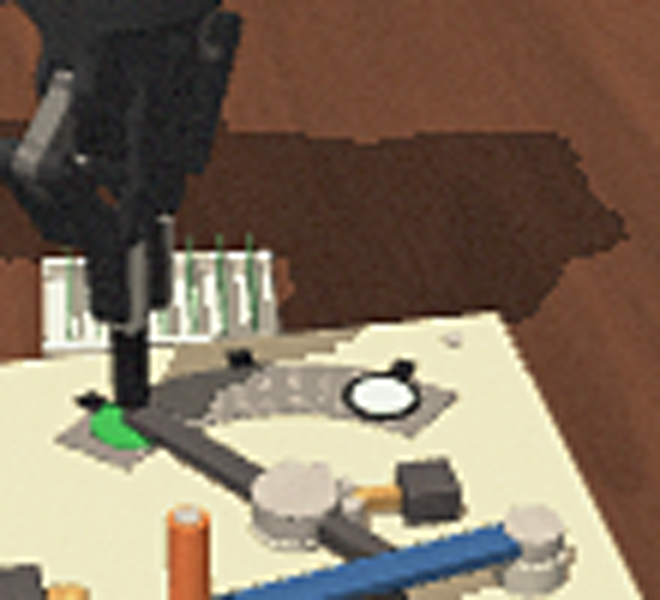

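The knob (zoomed crop ~(130,370)) now stands over the green dot. Opening, then lifting clear.

```bash
python3 -m crank '[[[0,0,0],0,0.03],[[0,0,0],0,0.05],[[0,0,0],0,0.05],[[0,0,-0.03],0,0.05],[[0,0,-0.06],0,0.05]]'
python3 -m crank '[[[0,0,-0.03],-7,0.05],[[0.0,0,-0.05],-14,0.05],[[0,0,-0.05],-21,0.05],[[0,0,-0.05],-28,0.05],[[0,0,-0.05],-37,0.05]]'
python3 - <<'E'
from h import *
i=viewer.grab_frame("side")[140:270,210:340]; cv2.imwrite("pics/side6.png",cv2.resize(i,None,fx=4.5,fy=4.5,interpolation=cv2.INTER_CUBIC))
go([.5025,-.046,.19],180)
E
```

```text
time: 4.82
ee_pos: [0.5022, 0.0908, 0.1442]
tcp_rot: [-0.001, 0.329, 0.944, -0.0]
ft_force: [0.4, -0.1, -0.0]
grip_width: 0.05
time: 5.45
ee_pos: [0.5027, 0.0908, 0.1939]
tcp_rot: [-0.0, 0.01, 1.0, -0.0]
ft_force: [0.8, 0.2, 0.1]
grip_width: 0.05
t 5.5 pos [0.5027 0.0908 0.1939] psi 179.15 F [-0.9  0.5  0.1] w 0.0501 q [ 0.02  0.2  -0.17  1.2  -0.    0.04]
shift [-0.0019 -0.1368  0.0039] roll -0.9
```

View pics/side6.png

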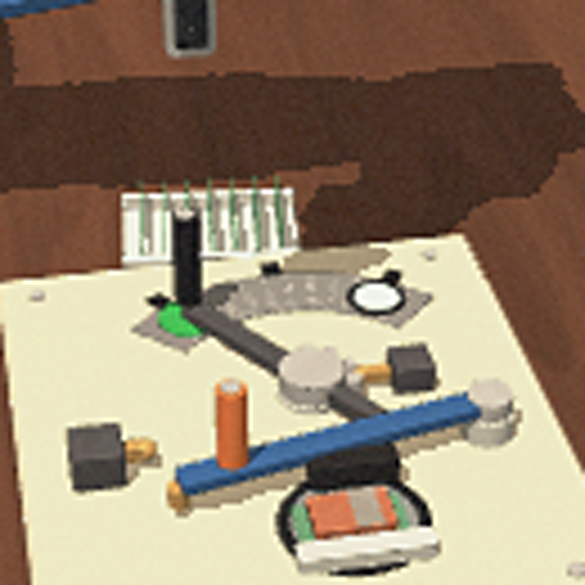

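```bash
python3 -m crank '[[[-0.001,-0.035,0],0,0.05],[[-0.001,-0.07,0],0,0.05],[[-0.001,-0.105,0],0,0.05],[[-0.001,-0.137,0],0,0.05],[[-0.001,-0.137,0],0,0.05]]'
python3 - <<'E'
from h import *
for n in("top","side"): 
  i=viewer.grab_frame(n)[140:290,210:360]; cv2.imwrite(f"pics/{n}7.png",cv2.resize(i,None,fx=4,fy=4,interpolation=cv2.INTER_CUBIC))
go([.5025,-.046,.085],180)
E
```

```text
time: 6.12
ee_pos: [0.5003, -0.0479, 0.1939]
tcp_rot: [-0.0, 0.015, 1.0, -0.0]
ft_force: [0.6, 0.1, -0.0]
grip_width: 0.0499
t 6.225 pos [ 0.5002 -0.0461  0.1939] psi 178.48 F [ 0.5  0.1 -0.2] w 0.0498 q [-0.25  0.18 -0.19  1.2   0.   -0.23]
shift [-2.400e-03  1.000e-04  1.089e-01] roll -1.5
```

View pics/side7.png

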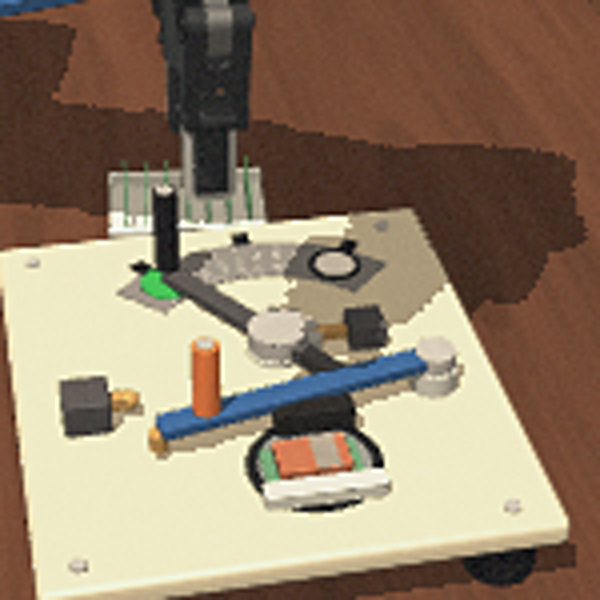

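```bash
python3 -m crank '[[[-0.002,0,0.03],-1.5,0.05],[[-0.002,0,0.06],-1.5,0.05],[[-0.002,0,0.09],-1.5,0.05],[[-0.002,0,0.109],-1.5,0.05],[[-0.002,0,0.109],-1.5,0.05]]'
python3 - <<'E'
from h import *
for n in("side",): 
  i=viewer.grab_frame(n)[140:290,210:360]; cv2.imwrite(f"pics/{n}8.png",cv2.resize(i,None,fx=4,fy=4,interpolation=cv2.INTER_CUBIC))
go([.5025,-.046,.085],180)
E
```

```text
time: 6.85
ee_pos: [0.5009, -0.0446, 0.0837]
tcp_rot: [-0.002, -0.001, 1.0, 0.0]
ft_force: [-0.1, 0.9, -0.0]
grip_width: 0.0496
t 6.9 pos [ 0.5018 -0.045   0.0848] psi -179.84 F [-0.5 -0.3 -0.1] w 0.0504 q [-0.25  0.26 -0.37  0.94  0.   -0.25]
shift [-0.0007 -0.001  -0.0002] roll 0.2
```

View pics/side8.png

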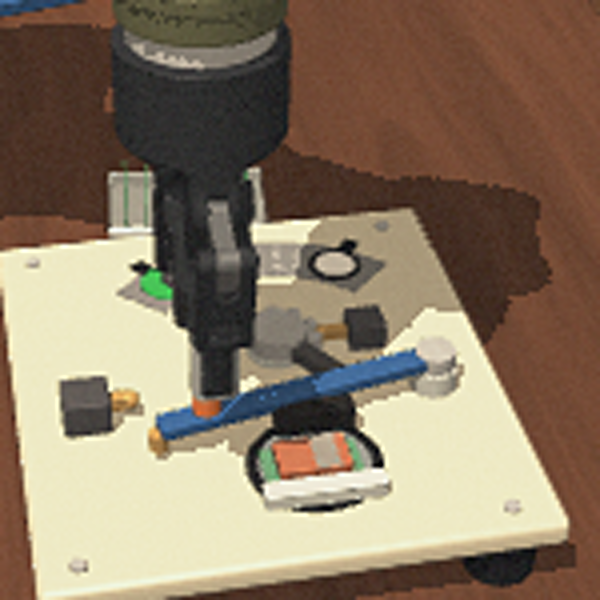

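```bash
python3 -m crank '[[[0,-0.001,0],0,0.03],[[0,-0.001,0],0,0.02],[[0,-0.001,0],0,0.0],[[0,-0.001,0],0,0.0],[[0,-0.001,0],0,0.0]]'
python3 - <<'E'
from h import *
for n in("side",): 
  i=viewer.grab_frame(n)[140:290,210:360]; cv2.imwrite(f"pics/{n}9.png",cv2.resize(i,None,fx=4,fy=4,interpolation=cv2.INTER_CUBIC))
go([.5025,-.046,.085],180)
r=np.array([.5025-.6255,-.046+.0195]); r*=.125/np.linalg.norm(r)
for a in(0,.08,.16,.24,.30,.33,.34):
  c,s=np.cos(a),np.sin(a); print(a,((np.array([[c,s],[-s,c]])@r)-r).round(4))
E
```

```text
time: 7.52
ee_pos: [0.503, -0.0456, 0.0862]
tcp_rot: [0.001, -0.001, 1.0, 0.002]
ft_force: [0.5, 5.9, 4.3]
grip_width: 0.0108
t 7.575 pos [ 0.503  -0.0456  0.0862] psi -179.85 F [-0.2  6.4  4.6] w 0.0107 q [-0.25  0.26 -0.37  0.94  0.   -0.25]
shift [ 0.0005 -0.0004  0.0012] roll 0.2
0 [0. 0.]
0.08 [-0.0017  0.0098]
0.16 [-0.0026  0.0198]
0.24 [-0.0028  0.0298]
0.3 [-0.0023  0.0373]
0.33 [-0.0019  0.041 ]
0.34 [-0.0018  0.0423]
```

View pics/side9.png

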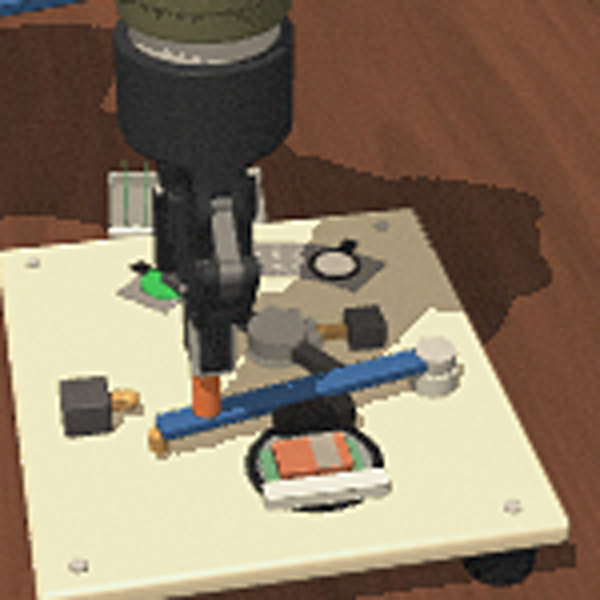

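```bash
python3 -m crank '[[[0.001,0.005,0],2.3,0.0],[[0.0017,0.01,0],4.6,0.0],[[0.0022,0.015,0],7,0.0],[[0.0026,0.02,0],9.2,0.0],[[0.0026,0.02,0],9.2,0.0]]'
python3 - <<'E'
from h import *
for n in("side",): 
  i=viewer.grab_frame(n)[140:290,210:360]; cv2.imwrite(f"pics/{n}10.png",cv2.resize(i,None,fx=4,fy=4,interpolation=cv2.INTER_CUBIC))
go([.5005,-.005,.085],161)
E
```

```text
time: 8.2
ee_pos: [0.5006, -0.0285, 0.0862]
tcp_rot: [0.001, 0.079, 0.997, -0.002]
ft_force: [-0.2, -5.3, 4.6]
grip_width: 0.0108
t 8.25 pos [ 0.5006 -0.0285  0.0863] psi 170.91 F [-0.  -4.7  3.8] w 0.0104 q [-0.22  0.25 -0.38  0.94 -0.   -0.06]
shift [0.0039 0.0232 0.0012] roll 9.9
```

View pics/side10.png

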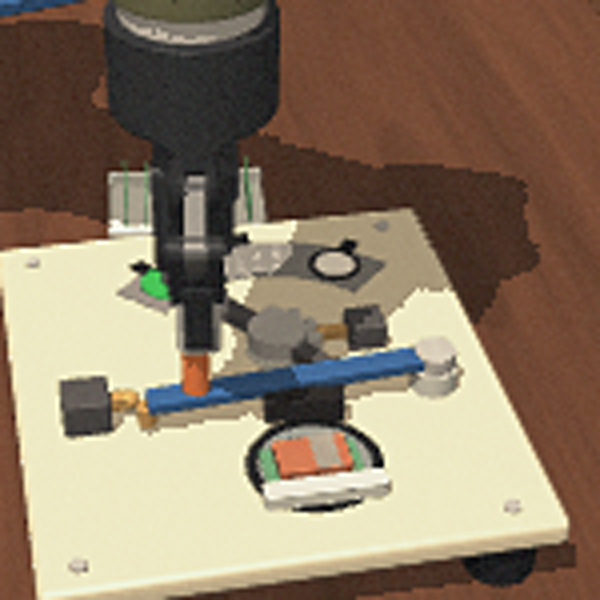

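```bash
python3 -m crank '[[[0.0009,0.006,0],2.5,0.0],[[0.0019,0.012,0],5,0.0],[[0.003,0.018,0],7.5,0.0],[[0.004,0.0238,0],9.9,0.0],[[0.004,0.0238,0],9.9,0.0]]'
python3 - <<'E'
from h import *
for n in("top","side"): 
  f=viewer.grab_frame(n); cv2.imwrite(f"pics/{n}11f.png",f); i=f[140:290,210:360]; cv2.imwrite(f"pics/{n}11.png",cv2.resize(i,None,fx=4,fy=4,interpolation=cv2.INTER_CUBIC))
go([.5005,-.005,.085],161)
E
```

```text
time: 8.88
ee_pos: [0.5012, -0.0051, 0.0862]
tcp_rot: [0.002, 0.165, 0.986, -0.002]
ft_force: [0.9, -7.7, 1.5]
grip_width: 0.0101
t 8.975 pos [ 0.5012 -0.0052  0.0863] psi 160.97 F [ 1.6 -7.8  2.5] w 0.0104 q [-0.17  0.25 -0.38  0.93 -0.    0.16]
shift [ 0.0008 -0.      0.0013] roll -0.0
```

View pics/side11.png

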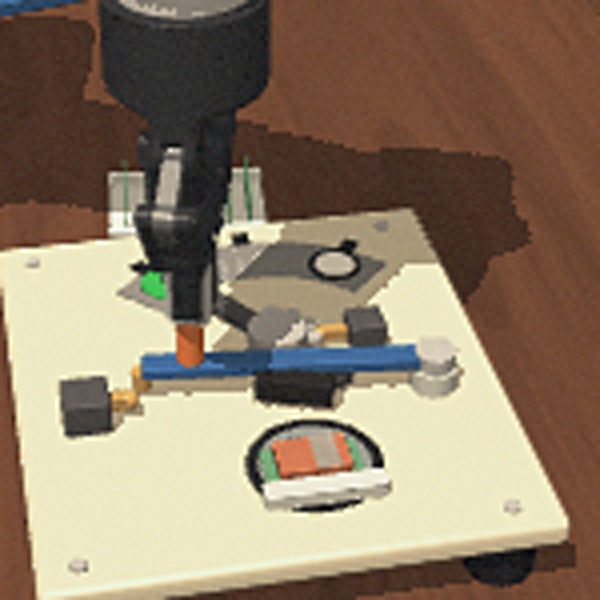

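View pics/top11f.png

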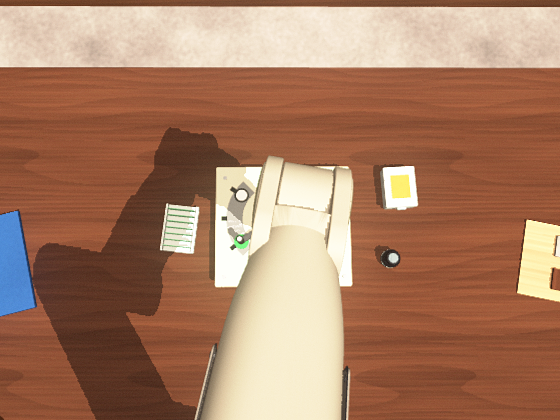

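```bash
python3 - <<'E'
from h import *
for f in("side0","side11f"):
    h=cv2.cvtColor(cv2.imread(f"pics/{f}.png"),cv2.COLOR_BGR2HSV); H,S,V=[h[...,k] for k in range(3)]
    m=(H>100)&(H<130)&(S>110); m[:180]=0;m[300:]=0;m[:,:205]=0;m[:,355:]=0
    k,l,s,c=cv2.connectedComponentsWithStats(m.astype(np.uint8)); b=1+np.argmax(s[1:,4])
    # lower edge of the mask per column (front bottom edge)
    for nm,fn,z in(("low",np.max,.059),("mid",np.mean,.065)):
        P=[]
        xs=np.unique(np.nonzero(l==b)[1])
        for x in xs[5:-5]:
            ys=np.nonzero(l[:,x]==b)[0]; P.append(plane("side",x,fn(ys),z)[:2])
        vx,vy,_,_=cv2.fitLine(np.float32(P),cv2.DIST_HUBER,0,.01,.001).ravel(); print(f,nm,len(P),np.arctan(vy/vx))
E
```

```text
side0 low 57 0.20659006
side0 mid 57 0.21669935
side11f low 59 -0.13400906
side11f mid 59 -0.13168946
```

```bash
python3 -c "
from cell import ticket
print(ticket.finish_job())"
```

```text
the job is handed in; nothing more can be done
None
```

I threw the lever into the green notch and pushed the clamp arm open past its click. I handed the job in at about 9 s, with the gripper still pinching the orange post; `finish_job` reports no verdict.

- **Lever:** I pinched the black knob and moved it along its arc. After I let go and lifted clear, the picture showed it still standing over the green dot, and the last top view still had it there.
- **Clamp arm:** I pinched the post at its shut position and moved it about 40 mm along its arc. The travel puts the opening at about 0.33 rad, and the bar's angle in the side view puts it at 0.34–0.35 rad. The two disagree slightly, but both are past the click and within 0.30–0.36. The spring pushes back with about 8 N, which fits a freed, open arm.
- **Surroundings:** By eye, the specimen, slide box, slide rack and objective are where they were in the first pictures; I did not measure them again. The last side view covered the specimen, and the last top view the other three.
- **Forces:** The highest component I read was about 8 N.

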